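Zero, load and start the abrasion tester

ROBOT

A 6-joint arm with a two-finger parallel gripper is mounted at the origin on the work surface. World frame = base frame: x ahead of the robot, y to its left, z up, the work surface at z = 0. Lengths are in m, angles in rad, forces in N, time in s.
With the tool pointing down it reaches from about 0.25 to 0.775 m from the base axis. Payload 4 kg.
Tool frame: the origin (TCP) lies midway between the tips of the shut fingers; the grasp point (between the pads) lies 19 mm behind it (grip_point_offset is the distance from the TCP to the grasp point, in m); z points along the fingers, y is the line along which they close (so a half turn about z gives the same grasp; the last joint's range is limited). The gripper opens to 94 mm and grips with 3 to 60 N. Pads are 16 mm wide; open, the fingers measure 119 mm over their backs; the gripper's body (75 mm by 177 mm) begins 78 mm behind the grasp point.
Start: joints at [1.196, 0.087, 1.371, -0, 1.684, -0.103], TCP at [0.148, 0.53, 0.206] pointing down, gripper open.
Joint ranges: [-3.1, 3.1], [-0.76, 2.03], [0.27, 2.55], [-1.08, 4.22], [0.17, 2.65], [-2.57, 2.57]. Speed limits (rad/s): [2.79, 2.79, 3.14, 3.14, 3.14, 3.14].

INTERFACE

Orientations are given as [roll, pitch, yaw] about the fixed x, y, z axes, in that order (R = Rz(yaw) Ry(pitch) Rx(roll)).
In Python, from bench import * gives the robot as it stands.
- The arm moves only by the tool carry_out, never from a script. Its argument "commands" is a list of rows, each a list of 6 numbers: the shift along the tool's x, y, z in m, then the turn, a rotation vector about the tool's x, y, z in rad. In form: [[tx, ty, tz, rx, ry, rz], ...]. A call has exactly 5 rows; each row is the pose to reach, as a shift and turn from the pose commanded when the call began, along the tool's axes at that moment; what a row does not reach only later rows make up. A row lasts 1/10 s, in which the tool goes at most 50 mm and 8.59 degrees, less where a joint would pass 70% of its speed; a pose out of reach is approached as far as the arm can. A call with a gripper value outside its range is refused whole. "jaw" is the opening, from 0 (shut) to 1 (fully open), set as the call begins (left out, the last holds). The fingers move at their own pace and stop on an object; the grip force is fixed at half the most. Time passes only in rows, so rows that repeat a pose let the fingers close, or fill a call up. It gives the time, the measured TCP pose, the force, the opening and the grip force at its end, in the units of the state.
- get_obs(): the state, without advancing time (a new reading comes with each control period).
- snapshot(name): name is "side" or "top" or "wrist"; returns a dict with "img" (480x640x3 uint8, red, green, blue), "range_z" (480x640 float32, m along the optical axis (not along the pixel's ray), 0 where there is no reading), "fx", "fy", "cx", "cy" (pixels), "R" (3x3) and "t" (3): a world point X has camera coordinates R X + t. Camera axes: x right, y down, z forward; pixel columns grow to the right and rows downward; lengths in m; the calibration is good to about 2 mm. A picture is of the moment at which its call begins.
- close_job(): hands the job in; it is judged then, once.
The state is a dict: "time": time; "joint_positions": joint angles; "qvel": joint speeds; "joint_torque": joint torques, N m; "tool_pos": TCP position; "ee_rot": TCP orientation; "wrist_force": force on the tool from outside, world axes, zero at the start; "wrist_torque": the same for the moment, N m; "width": finger opening in m; "finger_force": force on a finger pad.
Only numpy, scipy, OpenCV 4.12 (cv2) and the standard library are available. Lean on these libraries where they do the work, as an engineer would, in place of code of your own. Each camera call takes 0.05 s, during which the arm holds its last target. There are 200 camera calls.

TASK

Set the blue abrasion tester going: with its load post still empty, press the yellow zero button all the way down and let it come up; then thread the wide dark steel load ring and after it the narrow brass one down onto the post, each lowered fully home (not dropped) and let go; last, press the green start button all the way down and let it come up. Do not press the red stop button, press no button out of turn, and leave everything else on the bench and tray where it is.

Things in the scene. Friction and masses are not known exactly. Their poses are not given: they have to be found in the camera images.
- tester: Blue bench abrasion tester, fixed, on the left or right half of the bench. Base 240 (x) x 280 (y) mm, flat deck 220 x 260 mm at height 70 mm. Origin: centre of its underside; x points to its rear, y to its left, z up. On the deck: the load post at (-10, 65) mm; three buttons in a row along x at y = -75 mm, 60 mm apart.
- bracket_top (a point): Centre of the top of the white bracket block that stands on the tester's deck between post and buttons, 100 (x) x 18 (y) mm, its top 130 mm above the bench; axes parallel to the tester's.
- cowl_top (a point): Centre of the top of the white cowl across the rear of the deck, 32 (x) x 260 (y) mm, its top 92 mm above the bench. From it at y = +95 mm a thick white arm leans 60 mm backwards, carrying a steel wheel, its top 212 mm above the bench.
- seat (a point): Centre of the black rubber seat (68 mm across, 84 mm above the bench) at the foot of the upright steel load post. The post is 15 mm thick and rises 62 mm above the seat, its top 12 mm tapering to 6 mm. Axes parallel to the tester's.
- post_tip (a point): Centre of the top end of the load post, 146 mm above the bench.
- zero (a joint): Travel of the yellow zero button, m: 0 up, 0.006 fully down (needs 5 N).
- zero_top (a point): Centre of the top of the yellow button's cap (28 mm across, in a black 44 mm round housing), about 93 mm above the bench when up; it is pressed straight down. The three buttons' places in the row vary.
- start (a joint): Travel of the green start button, m: 0 up, 0.006 fully down (needs 5 N).
- start_top (a point): Centre of the top of the green button's cap (same size and height as the yellow one).
- stop (a joint): Travel of the red stop button, m: 0 up, 0.006 fully down.
- stop_top (a point): Centre of the top of the red button's cap (same size and height).
- tray: Grey flat tray 240 x 240 mm, fixed, on the other half of the bench: floor 6 mm above the bench, rim 10 mm high. Origin: centre of its underside. Carries the rings, jar and bottle.
- ring_large: Wide dark steel load ring, 60 mm across, 24 mm high, with a 21 mm hole, lying flat on the tray, about 0.4 kg. Origin: centre of its underside, z up.
- ring_small: Narrow brass load ring, 42 mm across, 24 mm high, with a 21 mm hole, lying flat on the tray, about 0.2 kg. Origin: centre of its underside, z up.
- ring_spare: White plastic ring, 52 mm across, 18 mm high, 32 mm hole, lying on the tray; not needed. Origin: centre of its underside.
- jar: Small glass jar with blue cap on the tray, 44 mm across, 50 mm high. Origin: centre of its underside.
- bottle: Slender amber bottle near the middle of the tray, 32 mm across, 85 mm high. Origin: centre of its underside.
- specimen: White specimen disc 32 mm across, 12 mm thick, lying near the front of the tester's deck. Origin: centre of its underside.
- brush: Hand brush 150 mm long, 42 mm wide, 20 mm high, lying near the back of the bench. Origin: its middle, on the bench; x along it.
- beaker: Glass cup 68 mm across, 85 mm high, near the back of the bench. Origin: centre of its underside.
- wrench: Steel wrench 160 mm long, 38 mm wide, 8 mm high, lying near the back of the bench. Origin: its middle; x along it.
Mind the look-alikes: they are no part of the job. There is more than one size of the ring_small; the job needs the smaller.

How it is judged:
By the outcome, as a careful person would: the job done as asked, in the order asked, and still so for the second after the job is handed in, with the robot touching nothing.
It also fails if it takes over 72 s, if anything falls off the work surface, if the arm or the gripper's body presses on something with over 40 N, if the wrist force passes 120 N, or if a joint passes its speed limit or range.

## Working session

There is one attempt and no reset: what is moved stays moved. The work goes in short steps, Python scripts to look and compute and a tool call to move; the robot and the scene stay as the last step left them, time stands still between calls to the robot, and variables do not carry over. Pictures are saved under pics/ and viewed, at most 10 in all, crops included, and the job is handed in when it is done.

Besides the shell and the picture viewer there is one more tool, called by a JSON object that holds its "op" and its "data". carry_out: Moves the arm, as the interface text tells. Its arguments: {"type":"object","properties":{"commands":{"type":"array","items":{"type":"array","items":{"type":"number"}}},"jaw":{"type":"number"}},"required":["commands"]}

```bash
mkdir -p pics; ls
cat > h.py <<'E'
from bench import *
import numpy as np, cv2
def world(s,u,v,z=None):
    """pixel -> world using range (z None) or on plane z"""
    d=np.array([(u-s["cx"])/s["fx"],(v-s["cy"])/s["fy"],1.0]); R=np.array(s["R"]);t=np.array(s["t"])
    c=-R.T@t; r=R.T@d
    if z is None: k=s["range_z"][int(round(v)),int(round(u))]
    else: k=(z-c[2])/r[2]
    return c+k*r
def cloud(s):
    v,u=np.mgrid[0:480,0:640]; z=s["range_z"]
    P=np.stack([(u-s["cx"])/s["fx"]*z,(v-s["cy"])/s["fy"]*z,z],-1)
    W=(P-np.array(s["t"]))@np.array(s["R"]); W[z==0]=np.nan
    return W
E
python3 - <<'E'
from h import *
import pickle
o=get_obs();print({k:np.round(v,3) for k,v in o.items()})
for n in("top","side"):
    s=snapshot(n);cv2.imwrite(f"pics/{n}1.png",s["img"][:,:,::-1]);pickle.dump(s,open(f"{n}1.pkl","wb"))
    print(n,s["fx"],s["cx"],s["cy"],np.round(s["R"],3).tolist(),np.round(s["t"],3), (-np.array(s["R"]).T@s["t"]).round(3))
E
```

```text
pics
{'time': np.float64(0.0), 'joint_positions': array([ 1.196,  0.088,  1.372, -0.   ,  1.684, -0.103]), 'qvel': array([0.   , 0.001, 0.   , 0.002, 0.001, 0.   ]), 'joint_torque': array([ 0.0000e+00, -3.4019e+01, -3.0242e+01,  7.2000e-02,  3.3000e-02,
       -0.0000e+00]), 'tool_pos': array([0.147, 0.529, 0.204]), 'ee_rot': array([-3.139, -0.   ,  2.87 ]), 'wrist_force': array([-0.227,  0.444, -0.246]), 'wrist_torque': array([0.004, 0.021, 0.016]), 'finger_force': np.float64(0.0), 'width': np.float64(0.094)}
top 521.7312218693215 319.260574957311 243.43016261324516 [[0.026, -1.0, 0.003], [-0.992, -0.026, -0.127], [0.127, 0.001, -0.992]] [-0.081  0.605  0.959] [ 0.48  -0.066  1.028]
side 516.0824616307633 320.4860333852322 247.77302567224817 [[0.724, -0.69, 0.006], [-0.413, -0.44, -0.798], [0.553, 0.575, -0.603]] [-0.452  0.318  0.818] [ 0.006 -0.643  0.749]
```

View pics/top1.png

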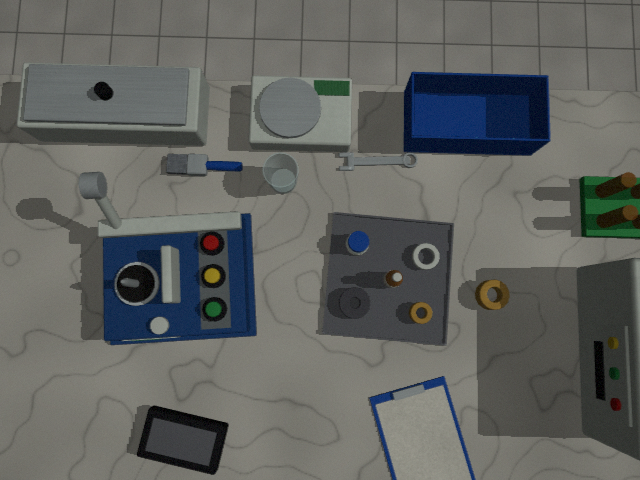

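View pics/side1.png

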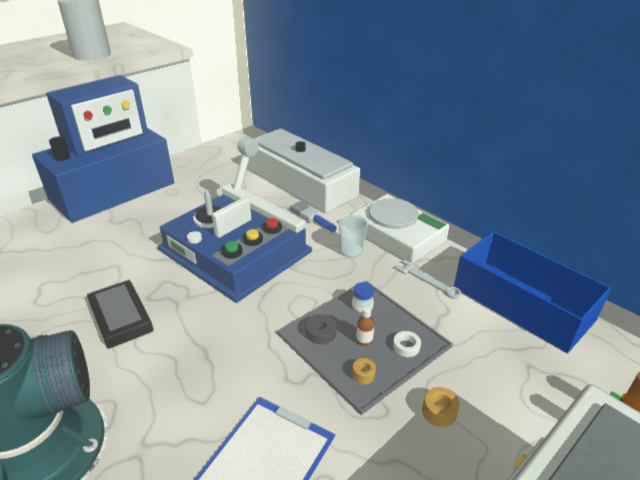

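The top view shows the tester on the left: post (136,284), red (211,243), yellow (213,276), green (213,309). On the tray are the dark ring (351,303), the white ring (426,257) and the bottle (394,278).

There are two brass candidates: A at (421,313) on the tray, and B at (492,294) off the tray and visibly larger. A fits "lying flat on the tray, the smaller". I'll measure both and confirm in a crop.

```bash
cat > m.py <<'E'
from h import *
import pickle
T=pickle.load(open("top1.pkl","rb"));S=pickle.load(open("side1.pkl","rb"))
def circ(s,name,box,zlo,zhi):
    W=cloud(s);u0,u1,v0,v1=box;P=W[v0:v1,u0:u1].reshape(-1,3);I=s["img"][v0:v1,u0:u1].reshape(-1,3)
    k=(P[:,2]>zlo)&(P[:,2]<zhi);P=P[k]
    if len(P)<5: print(name,"few");return
    (c,d,a)=cv2.minAreaRect(P[:,:2].astype(np.float32));e=cv2.minEnclosingCircle(P[:,:2].astype(np.float32))
    print(name,len(P),"z med",P[:,2].mean().round(4),"rect",np.round(c,4),np.round(d,4),"circle",np.round(e[0],4),round(2*e[1],4))
for n,s,bs in(("top",T,dict(dark=(330,375,283,322),A=(405,437,298,328),B=(472,512,276,312),white=(410,442,240,273),red=(198,225,230,256),yel=(200,226,263,290),grn=(200,226,296,323),post=(112,160,260,308))),
 ("side",S,dict(dark=(302,342,310,345),A=(348,380,355,387),B=(418,464,384,428),white=(388,425,327,360),red=(262,283,215,232),yel=(242,264,227,244),grn=(220,243,238,256)))):
    for k,b in bs.items():
        lo,hi=(0.022,0.045) if k in("dark","A","B") else (0.016,0.04) if k=="white" else (0.088,0.1) if k!="post" else (0.079,0.09)
        circ(s,n+" "+k,b,lo,hi)
# triangulate by picked pixels
def tri(a,b):
    c1=world(T,*a,0);c2=world(S,*b,0);o1=-np.array(T["R"]).T@T["t"];o2=-np.array(S["R"]).T@S["t"]
    d1=c1-o1;d2=c2-o2;d1/=np.linalg.norm(d1);d2/=np.linalg.norm(d2)
    A=np.stack([d1,-d2],1);x=np.linalg.lstsq(A,o2-o1,rcond=None)[0];p,q=o1+x[0]*d1,o2+x[1]*d2
    return np.round((p+q)/2,4),round(np.linalg.norm(p-q),4)
# post top
W=cloud(T)
P=W[230:340,90:200].reshape(-1,3)
print("bracket/tip pts");k=(P[:,2]>.126)&(P[:,2]<.134);r=cv2.minAreaRect(P[k][:,:2].astype(np.float32));print("brk",np.round(r[0],4),np.round(r[1],4),r[2],P[k][:,2].mean())
k=(P[:,2]>.137);print("tip",k.sum(),P[k].mean(0).round(4),P[k].max(0).round(4))
# deck rect
P=W[200:350,90:265].reshape(-1,3);k=(P[:,2]>.064)&(P[:,2]<.076);r=cv2.minAreaRect(P[k][:,:2].astype(np.float32));print("deck",np.round(r[0],4),np.round(r[1],4),r[2],P[k][:,2].mean())
Z=cloud(S)[180:215,195:220].reshape(-1,3);k=(Z[:,2]>.137)&(Z[:,2]<.16);print("tip side",k.sum(),Z[k].mean(0).round(4) if k.any() else 0,Z[k][:,2].max())
P=W[215:345,320:455].reshape(-1,3);k=(P[:,2]>.003)&(P[:,2]<.014);r=cv2.minAreaRect(P[k][:,:2].astype(np.float32));print("tray",np.round(r[0],4),np.round(r[1],4),r[2])
for n,b in dict(jar=(340,372,228,258),bottle=(382,408,265,290)).items():
    P=W[b[2]:b[3],b[0]:b[1]].reshape(-1,3);k=P[:,2]>.03;print(n,P[k].mean(0).round(3),P[k].max(0).round(3))
a=cv2.resize(T["img"][260:330,320:520],None,fx=4,fy=4,interpolation=3);b=cv2.resize(S["img"][300:435,290:490],None,fx=2,fy=2,interpolation=3)
c=np.zeros((550,800,3),np.uint8);c[:280]=a;c[280:550,:400]=b;c[280:550,400:]=cv2.resize(S["img"][180:247,180:280],(400,270),interpolation=3);cv2.imwrite("pics/crop1.png",c[:,:,::-1])
E
python3 m.py
```

```text
top dark 683 z med 0.029 rect [ 0.4963 -0.1353] [0.0582 0.0586] circle [ 0.4961 -0.1354] 0.0599
top A 301 z med 0.0289 rect [ 0.4806 -0.2624] [0.0397 0.0417] circle [ 0.4807 -0.2625] 0.0425
top B 592 z med 0.0318 rect [ 0.5182 -0.4002] [0.0552 0.0583] circle [ 0.5186 -0.4002] 0.0586
top white 364 z med 0.0229 rect [ 0.5896 -0.272 ] [0.0502 0.051 ] circle [ 0.5896 -0.2726] 0.052
top red 176 z med 0.0917 rect [0.6044 0.1353] [0.043  0.0264] circle [0.6029 0.1396] 0.0457
top yel 183 z med 0.0921 rect [0.5378 0.1256] [0.0255 0.0256] circle [0.5372 0.1262] 0.0277
top grn 188 z med 0.092 rect [0.478  0.1207] [0.025  0.0266] circle [0.4777 0.1213] 0.028
top post 1020 z med 0.083 rect [0.5194 0.2642] [0.0752 0.0746] circle [0.5201 0.2645] 0.0788
side dark 591 z med 0.0302 rect [ 0.497  -0.1359] [0.0612 0.0574] circle [ 0.496  -0.1348] 0.0634
side A 365 z med 0.0297 rect [ 0.4798 -0.2626] [0.0414 0.0406] circle [ 0.4799 -0.2634] 0.0439
side B 816 z med 0.0327 rect [ 0.5182 -0.4012] [0.0578 0.0575] circle [ 0.5178 -0.4001] 0.0604
side white 402 z med 0.0235 rect [ 0.5895 -0.2729] [0.0521 0.0512] circle [ 0.5894 -0.2711] 0.0558
side red 123 z med 0.0928 rect [0.604  0.1338] [0.0475 0.0298] circle [0.6037 0.1348] 0.0513
side yel 95 z med 0.0934 rect [0.5366 0.1258] [0.0277 0.0263] circle [0.5368 0.1263] 0.0302
side grn 102 z med 0.0931 rect [0.4766 0.1202] [0.0265 0.0254] circle [0.4766 0.1202] 0.0295
bracket/tip pts
brk [0.5416 0.2111] [0.0861 0.0932] 68.54019927978516 0.128906097703713
tip 36 [0.5196 0.2641 0.1423] [0.5258 0.2693 0.147 ]
deck [0.5335 0.2011] [0.2158 0.26  ] 5.18670129776001 0.06934687808842768
tip side 26 [0.5183 0.263  0.142 ] 0.14878028789227243
tray [ 0.545  -0.2003] [0.2529 0.2638] 1.4177862405776978
jar [ 0.61  -0.138  0.054] [ 0.63  -0.119  0.061]
bottle [ 0.542 -0.203  0.067] [ 0.558 -0.19   0.095]
```

View pics/crop1.png

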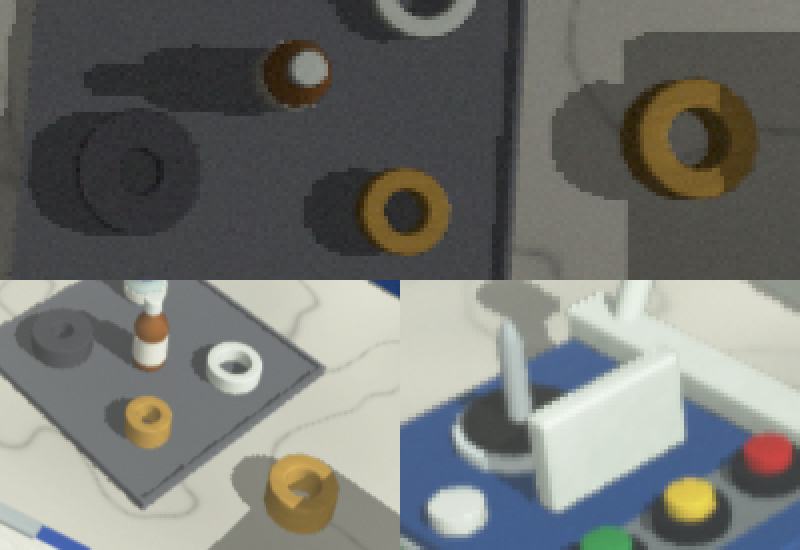

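The crop confirms the choice: ring A at (421,313) measures 42 mm across with its top at z = 0.030, on the tray. B is 58 mm across and off the tray. The dark ring measures 60 mm.

First I'll turn the tool so it closes along the tester's x, and head for the yellow button.

```bash
cat >> h.py <<'E'
from scipy.spatial.transform import Rotation as Ro
def go(x,y,z,yaw=1.661):
    o=get_obs();A=Ro.from_euler("xyz",o["ee_rot"]);B=Ro.from_euler("xyz",[np.pi,0,yaw])
    print("t",round(float(o["time"]),2),"pos",o["tool_pos"].round(4),"rot",o["ee_rot"].round(4),"F",o["wrist_force"].round(1),"w",round(float(o["width"]),4))
    print("shift",A.inv().apply(np.array([x,y,z])-o["tool_pos"]).round(4),"turn",(A.inv()*B).as_rotvec().round(4))
E
python3 -c "
from h import *
go(.537,.126,.2)"
```

```text
t 0.1 pos [0.1475 0.5294 0.2045] rot [-3.1397e+00 -2.0000e-04  2.8698e+00] F [-0.6  0.4 -0.1] w 0.0939
shift [-0.4835 -0.284   0.0049] turn [-1.8000e-03  1.0000e-03  1.2088e+00]
```

{"op": "carry_out", "data": {"commands": [[-0.04,-0.023,-0.01,0,0,0.14],[-0.08,-0.047,-0.02,0,0,0.28],[-0.12,-0.07,-0.03,0,0,0.42],[-0.16,-0.094,-0.03,0,0,0.56],[-0.2,-0.117,-0.03,0,0,0.7]], "jaw": 0}}

```text
time: 0.6
tool_pos: [0.3098, 0.362, 0.2356]
ee_rot: [3.141, -0.0, 2.164]
wrist_force: [0.8, 0.9, -0.1]
width: 0.0574
finger_force: 0.0
```

```bash
python3 -c "
from h import *
go(.537,.126,.23)"
```

```text
t 0.6 pos [0.3098 0.362  0.2356] rot [ 3.1410e+00 -1.0000e-04  2.1645e+00] F [ 0.8  0.9 -0.1] w 0.0574
shift [-0.3227  0.0563  0.0056] turn [ 6.000e-04 -2.000e-04  5.035e-01]
```

{"op": "carry_out", "data": {"commands": [[-0.045,0.008,0,0,0,0.1],[-0.09,0.016,0,0,0,0.2],[-0.135,0.024,0,0,0,0.3],[-0.18,0.032,0,0,0,0.4],[-0.225,0.039,0,0,0,0.5035]]}}

```text
time: 1.1
tool_pos: [0.4688, 0.198, 0.235]
ee_rot: [-3.141, -0.0, 1.662]
wrist_force: [-0.2, 0.7, 0.4]
width: 0.0176
finger_force: 0.0
```

{"op": "carry_out", "data": {"commands": [[-0.02,0,0,0,0,0],[-0.03,0,0,0,0,0],[-0.03,0,0,0,0,0],[-0.03,0,0,0,0,0],[-0.03,0,0,0,0,0]]}}

```text
time: 1.6
tool_pos: [0.4703, 0.1709, 0.2356]
ee_rot: [3.141, -0.001, 1.668]
wrist_force: [-0.1, -0.2, -0.3]
width: 0.0006
finger_force: 0.0
```

Run:
```python
from h import *
import pickle
go(.537,.126,.105)
s=snapshot("wrist");pickle.dump(s,open("w1.pkl","wb"));cv2.imwrite("pics/w1.png",s["img"][:,:,::-1]);print((-np.array(s["R"]).T@s["t"]).round(3),np.round(s["R"],2).tolist())
```

```text
t 1.6 pos [0.4703 0.1709 0.2356] rot [ 3.1414e+00 -6.0000e-04  1.6683e+00] F [-0.1 -0.2 -0.3] w 0.0006
shift [-0.0512  0.062   0.1306] turn [ 0.0002 -0.0006  0.0073]
[0.463 0.254 0.414] [[1.0, 0.1, 0.0], [0.09, -0.95, 0.28], [0.03, -0.28, -0.96]]
```

View pics/w1.png

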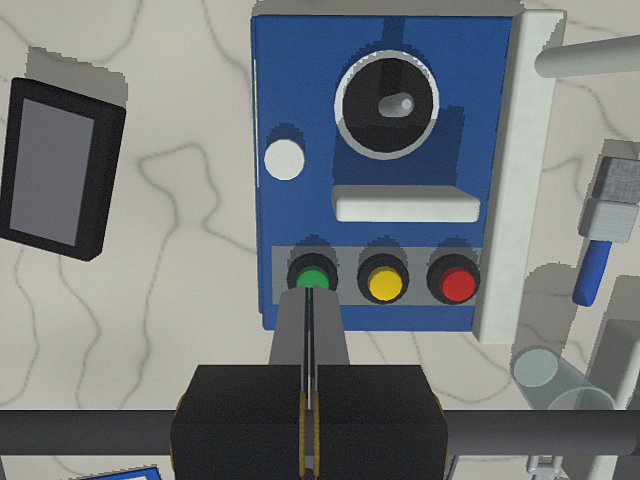

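The wrist view shows the yellow cap (385,283), green (312,280), red (458,284) and the post tip (406,103), with the seat around (387,105). Next I'll refine these positions.

Run:
```python
from h import *
import pickle
s=pickle.load(open("w1.pkl","rb"));W=cloud(s);H=cv2.cvtColor(s["img"],cv2.COLOR_RGB2HSV)
m=((H[...,0]>20)&(H[...,0]<35)&(H[...,1]>150)&(W[...,2]>.0905)&(W[...,2]<.098)).astype(np.uint8);m[:250]=0
P=W[m>0];e=cv2.minEnclosingCircle(P[:,:2].astype(np.float32));print("yel",len(P),P.mean(0).round(4),np.round(e[0],4),2*e[1])
Q=W[40:170,320:450].reshape(-1,3)
k=Q[:,2]>.1435;print("tip",k.sum(),Q[k].mean(0).round(4),Q[k][:,2].max())
k=(Q[:,2]>.1)&(Q[:,2]<.13);print("shaft",k.sum(),Q[k].mean(0).round(4))
k=(Q[:,2]>.079)&(Q[:,2]<.088);e=cv2.minEnclosingCircle(Q[k][:,:2].astype(np.float32));print("seat",Q[k][:,2].mean(),np.round(e[0],4),2*e[1])
dk=(s["img"].max(2)<60)&(W[...,2]>.079)&(W[...,2]<.09);dk[:40]=0;dk[165:]=0;P=W[dk];e=cv2.minEnclosingCircle(P[:,:2].astype(np.float32));print("seat dark",P[:,2].mean(),np.round(e[0],4),2*e[1])
q=W[185:225,330:485].reshape(-1,3);k=(q[:,2]>.126)&(q[:,2]<.134);r=cv2.minAreaRect(q[k][:,:2].astype(np.float32));print("brk",np.round(r[0],4),np.round(r[1],4),r[2],q[k][:,2].mean())
q=W[10:345,480:570].reshape(-1,3);k=(q[:,2]>.088)&(q[:,2]<.094);r=cv2.minAreaRect(q[k][:,:2].astype(np.float32));print("cowl",np.round(r[0],4),np.round(r[1],4),r[2])
```

```text
yel 764 [0.5377 0.1294 0.0924] [0.538  0.1293] 0.027546774595975876
tip 121 [0.5202 0.2676 0.1451] 0.14704170356555546
shaft 169 [0.5147 0.2664 0.1158]
seat 0.08341680009883193 [0.5203 0.2682] 0.07785045355558395
seat dark 0.08346408237251533 [0.5205 0.2678] 0.06769958883523941
brk [0.5362 0.2001] [0.0992 0.0181] 5.087669372558594 0.12903694556021825
cowl [0.6293 0.2126] [0.0326 0.2575] 5.270641326904297
```

{"op": "carry_out", "data": {"commands": [[-0.01,0.0125,0.01,0,0,0],[-0.02,0.025,0.03,0,0,0],[-0.03,0.0375,0.06,0,0,0],[-0.042,0.05,0.09,0,0,0],[-0.0495,0.062,0.12,0,0,0]]}}

```text
time: 2.15
tool_pos: [0.5382, 0.1255, 0.1134]
ee_rot: [-3.142, 0.0, 1.666]
wrist_force: [0.2, 1.0, -0.9]
width: 0.0005
finger_force: 0.0
```

{"op": "carry_out", "data": {"commands": [[0,0,0,0,0,0],[0,0,0,0,0,0],[0,0,0.004,0,0,0],[0,0,0.008,0,0,0],[0,0,0.012,0,0,0]]}}

```text
time: 2.65
tool_pos: [0.5378, 0.1269, 0.1048]
ee_rot: [3.139, -0.0, 1.667]
wrist_force: [0.3, 0.7, 0.1]
width: 0.0003
finger_force: 0.0
```

Run:
```python
from h import *
go(.5375,.1275,.087)
for n in("top","side"):
    s=snapshot(n);W=cloud(s);H=cv2.cvtColor(s["img"],cv2.COLOR_RGB2HSV);v=s["img"]
    b=(222,265,240,215) if n=="side" else (180,290,240,240)
    if n=="side": cv2.imwrite("pics/press1.png",cv2.resize(v[170:270,190:310],(720,600),interpolation=3)[:,:,::-1])
```

```text
t 2.65 pos [0.5378 0.1269 0.1048] rot [ 3.1387e+00 -2.0000e-04  1.6670e+00] F [0.3 0.7 0.1] w 0.0003
shift [ 0.0007 -0.0003  0.0178] turn [ 0.0029 -0.0002  0.006 ]
```

View pics/press1.png

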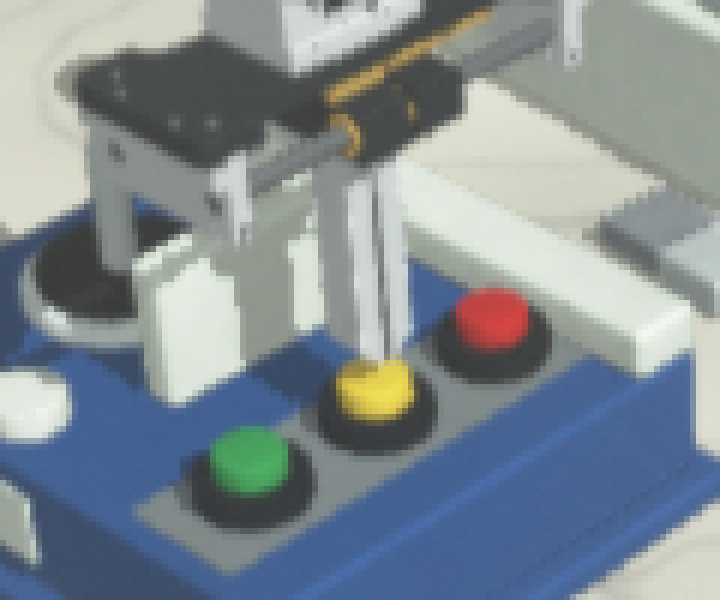

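The side crop shows the shut fingers right above the yellow cap (375,390). Pressing.

{"op": "carry_out", "data": {"commands": [[0,0,0.005,0,0,0],[0,0,0.01,0,0,0],[0,0,0.013,0,0,0],[0,0,0.016,0,0,0],[0,0,0.018,0,0,0]]}}

```text
time: 3.25
tool_pos: [0.5375, 0.1264, 0.0871]
ee_rot: [3.141, -0.0, 1.666]
wrist_force: [-5.1, -0.4, 14.0]
width: 0.0001
finger_force: 6.8
```

{"op": "carry_out", "data": {"commands": [[0,0,0.001,0,0,0],[0,0,0.002,0,0,0],[0,0,0.003,0,0,0],[0,0,0.003,0,0,0],[0,0,0.003,0,0,0]]}}

```text
time: 3.75
tool_pos: [0.5375, 0.1265, 0.087]
ee_rot: [3.139, -0.0, 1.666]
wrist_force: [-7.1, -0.2, 18.1]
width: 0.0
finger_force: 9.0
```

{"op": "carry_out", "data": {"commands": [[0,0,-0.006,0,0,0],[0,0,-0.02,0,0,0],[0,0,-0.05,0,0,0],[0,0,-0.09,0,0,0],[-0.02,-0.005,-0.12,0,0,0]]}}

```text
time: 4.25
tool_pos: [0.5345, 0.1073, 0.2045]
ee_rot: [3.14, -0.001, 1.669]
wrist_force: [0.2, -0.2, 0.3]
width: 0.0005
finger_force: 0.0
```

{"op": "carry_out", "data": {"commands": [[-0.04,-0.01,0,0,0,0],[-0.085,-0.022,0,0,0,0],[-0.13,-0.035,0,0,0,0],[-0.175,-0.048,0,0,0,0],[-0.215,-0.057,0,0,0,0]], "jaw": 0.85}}

```text
time: 4.75
tool_pos: [0.4971, -0.1155, 0.2026]
ee_rot: [-3.141, 0.0, 1.666]
wrist_force: [1.9, -0.5, -0.2]
width: 0.0372
finger_force: 0.0
```

{"op": "carry_out", "data": {"commands": [[-0.01,-0.002,0.01,0,0,0],[-0.015,-0.003,0.02,0,0,0],[-0.02,-0.003,0.03,0,0,0],[-0.02,-0.003,0.03,0,0,0],[-0.02,-0.003,0.03,0,0,0]]}}

```text
time: 5.25
tool_pos: [0.4969, -0.1324, 0.1718]
ee_rot: [-3.14, -0.001, 1.668]
wrist_force: [-0.0, 0.2, -0.6]
width: 0.0774
finger_force: 0.0
```

Run:
```python
from h import *
import pickle
go(.4965,-.1353,.03)
s=snapshot("wrist");pickle.dump(s,open("w2.pkl","wb"));cv2.imwrite("pics/w2.png",s["img"][:,:,::-1])
W=cloud(s);P=W.reshape(-1,3)
for n,c,r,lo,hi in(("dark",(.4965,-.1353),.045,.027,.034),("A",(.4805,-.2625),.035,.027,.034)):
    k=(np.hypot(P[:,0]-c[0],P[:,1]-c[1])<r)&(P[:,2]>lo)&(P[:,2]<hi)
    if k.sum()>20:
        e=cv2.minEnclosingCircle(P[k][:,:2].astype(np.float32));print(n,k.sum(),P[k].mean(0).round(4),np.round(e[0],4),2*e[1],cv2.minAreaRect(P[k][:,:2].astype(np.float32)))
s=snapshot("top");H=cv2.cvtColor(s["img"],cv2.COLOR_RGB2HSV);W=cloud(s)
m=(H[...,0]>20)&(H[...,0]<35)&(H[...,1]>150);m[:250]=0;m[305:]=0;m[:,240:]=0;m[:,190:]&=True
print("yellow z",np.nanmedian(W[...,2][m]),m.sum())
```

```text
t 5.25 pos [ 0.4969 -0.1324  0.1718] rot [-3.1405e+00 -1.1000e-03  1.6680e+00] F [-0.   0.2 -0.6] w 0.0774
shift [-0.003  -0.0005  0.1418] turn [-0.0011 -0.0011  0.007 ]
dark 3807 [ 0.4973 -0.1322  0.0294] [ 0.4975 -0.1332] 0.059964947402477264 ((0.4975697100162506, -0.13304680585861206), (0.058651480823755264, 0.05917693302035332), 71.09123229980469)
A 1201 [ 0.4819 -0.2591  0.0293] [ 0.4823 -0.26  ] 0.04221763089299202 ((0.48182231187820435, -0.259903222322464), (0.04132001847028732, 0.04090249165892601), 55.9000358581543)
yellow z 0.09174200422016063 223
```

View pics/w2.png

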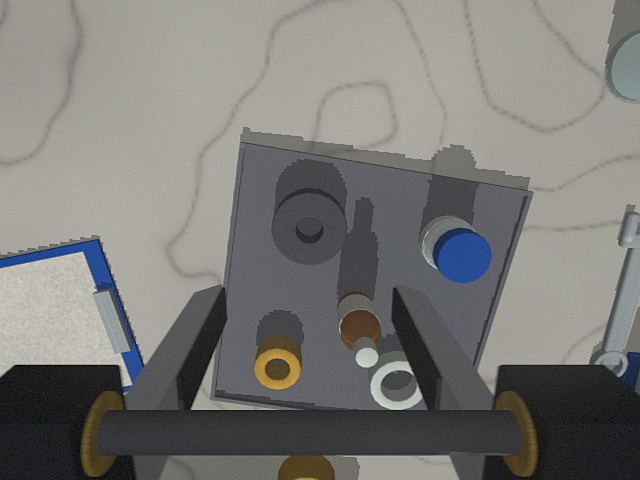

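The wrist view shows the dark ring (309,226) between the open fingers' lines, clear of the bottle (360,320) and jar (455,250). The yellow button is back up. The wrist and top cameras differ by about 2.5 mm, but their displacement from ring to post agrees within 1.5 mm. Descending.

{"op": "carry_out", "data": {"commands": [[-0.002,0,0.02,0,0,0],[-0.002,0,0.05,0,0,0],[-0.002,0,0.08,0,0,0],[-0.002,0,0.11,0,0,0],[-0.002,0,0.125,0,0,0]]}}

```text
time: 5.85
tool_pos: [0.4959, -0.1344, 0.0451]
ee_rot: [-3.139, -0.002, 1.667]
wrist_force: [-0.1, -0.3, -0.3]
width: 0.0799
finger_force: 0.0
```

{"op": "carry_out", "data": {"commands": [[0,0,0.008,0,0,0],[0,0,0.016,0,0,0],[0,0,0.024,0,0,0],[0,0,0.03,0,0,0],[0,0,0.034,0,0,0]]}}

```text
time: 6.35
tool_pos: [0.4973, -0.1357, 0.0134]
ee_rot: [3.141, 0.0, 1.666]
wrist_force: [-0.3, 0.6, -0.1]
width: 0.0798
finger_force: 0.0
```

{"op": "carry_out", "data": {"commands": [[0,0,0,0,0,0],[0,0,0,0,0,0],[0,0,0,0,0,0],[0,0,0,0,0,0],[0,0,0,0,0,0]]}}

```text
time: 6.85
tool_pos: [0.4973, -0.1357, 0.0138]
ee_rot: [3.141, 0.0, 1.666]
wrist_force: [-0.5, -0.4, -0.1]
width: 0.0796
finger_force: 0.0
```

{"op": "carry_out", "data": {"commands": [[0.001,0,0.002,0,0,0],[0.001,0,0.002,0,0,0],[0.001,0,0.002,0,0,0],[0.001,0,0.002,0,0,0],[0.001,0,0.002,0,0,0]], "jaw": 0.5}}

```text
time: 7.35
tool_pos: [0.4969, -0.1345, 0.0113]
ee_rot: [-3.141, -0.0, 1.666]
wrist_force: [0.4, 0.4, -1.6]
width: 0.0602
finger_force: 30.0
```

{"op": "carry_out", "data": {"commands": [[0,0,0,0,0,0],[0,0,0,0,0,0],[0,0,0,0,0,0],[0,0,0,0,0,0],[0,0,0,0,0,0]]}}

```text
time: 7.85
tool_pos: [0.4969, -0.1345, 0.0113]
ee_rot: [-3.141, -0.0, 1.666]
wrist_force: [0.7, 0.9, -2.9]
width: 0.0596
finger_force: 30.0
```

{"op": "carry_out", "data": {"commands": [[0,0,-0.005,0,0,0],[0,0,-0.02,0,0,0],[0,0,-0.04,0,0,0],[0,0,-0.05,0,0,0],[0,0,-0.05,0,0,0]]}}

```text
time: 8.35
tool_pos: [0.4982, -0.1352, 0.0634]
ee_rot: [3.138, 0.002, 1.666]
wrist_force: [0.5, 0.2, -3.1]
width: 0.0604
finger_force: 30.0
```

{"op": "carry_out", "data": {"commands": [[0,0,-0.04,0,0,0],[0.01,0.001,-0.08,0,0,0],[0.04,0.006,-0.115,0,0,0],[0.08,0.012,-0.135,0,0,0],[0.12,0.018,-0.145,0,0,0]]}}

```text
time: 8.85
tool_pos: [0.5042, -0.0128, 0.2084]
ee_rot: [3.138, 0.001, 1.665]
wrist_force: [0.8, -0.3, -3.0]
width: 0.0603
finger_force: 30.0
```

{"op": "carry_out", "data": {"commands": [[0.045,0.007,0,0,0,0],[0.09,0.014,0,0,0,0],[0.135,0.021,0,0,0,0],[0.18,0.027,0,0,0,0],[0.22,0.033,0,0,0,0]]}}

```text
time: 9.35
tool_pos: [0.5145, 0.2107, 0.205]
ee_rot: [-3.139, 0.0, 1.667]
wrist_force: [1.3, -0.4, -3.0]
width: 0.0599
finger_force: 30.0
```

{"op": "carry_out", "data": {"commands": [[0.02,0.003,0,0,0,0],[0.035,0.005,0,0,0,0],[0.045,0.006,0,0,0,0],[0.05,0.007,0,0,0,0],[0.05,0.007,0,0,0,0]]}}

```text
time: 9.85
tool_pos: [0.5176, 0.2588, 0.2062]
ee_rot: [-3.141, 0.0, 1.666]
wrist_force: [-0.7, -0.7, -3.4]
width: 0.06
finger_force: 30.0
```

```bash
python3 -c "
from h import *
go(.5197,.2658,.165)"
```

```text
t 9.85 pos [0.5176 0.2588 0.2062] rot [-3.1412e+00  3.0000e-04  1.6659e+00] F [-0.7 -0.7 -3.4] w 0.06
shift [0.0068 0.0027 0.0412] turn [-0.0004  0.0004  0.0049]
```

{"op": "carry_out", "data": {"commands": [[0.003,0.001,0.005,0,0,0],[0.005,0.002,0.015,0,0,0],[0.007,0.003,0.025,0,0,0],[0.007,0.003,0.035,0,0,0],[0.007,0.003,0.041,0,0,0]]}}

```text
time: 10.35
tool_pos: [0.5191, 0.2658, 0.1633]
ee_rot: [-3.139, 0.001, 1.666]
wrist_force: [0.4, 0.2, -3.5]
width: 0.0597
finger_force: 30.0
```

{"op": "carry_out", "data": {"commands": [[0,0,0,0,0,0],[0,0,0,0,0,0],[0,0,0,0,0,0],[0,0,0,0,0,0],[0,0,0,0,0,0]]}}

```text
time: 10.85
tool_pos: [0.5201, 0.2664, 0.1661]
ee_rot: [3.141, -0.0, 1.666]
wrist_force: [0.7, 0.3, -3.5]
width: 0.06
finger_force: 30.0
```

Run:
```python
from h import *
go(.5197,.2658,.165)
s=snapshot("side");a=cv2.resize(s["img"][160:240,170:250],(500,500),interpolation=3)
w=snapshot("wrist");import pickle;pickle.dump(w,open("w3.pkl","wb"));b=cv2.resize(w["img"][150:480,150:480],(300,300))
c=np.zeros((500,800,3),np.uint8);c[:,:500]=a;c[:300,500:]=b;cv2.imwrite("pics/thread1.png",c[:,:,::-1])
```

```text
t 10.85 pos [0.5201 0.2664 0.1661] rot [ 3.1405e+00 -3.0000e-04  1.6663e+00] F [ 0.7  0.3 -3.5] w 0.06
shift [-0.0006 -0.0005  0.0011] turn [ 0.0011 -0.0003  0.0053]
```

View pics/thread1.png

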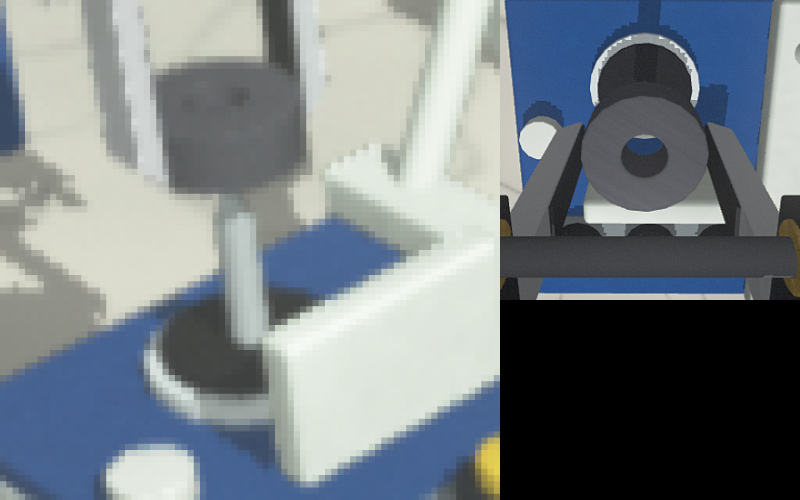

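The side crop shows the ring (235,125) centred above the post tip (238,205). The ring sits squarely in the fingers. Lowering.

{"op": "carry_out", "data": {"commands": [[-0.0005,-0.0005,0.005,0,0,0],[-0.0005,-0.0005,0.01,0,0,0],[-0.0005,-0.0005,0.015,0,0,0],[-0.0005,-0.0005,0.02,0,0,0],[-0.0005,-0.0005,0.025,0,0,0]]}}

```text
time: 11.45
tool_pos: [0.5192, 0.2657, 0.1397]
ee_rot: [-3.141, 0.0, 1.666]
wrist_force: [0.1, 0.2, -3.7]
width: 0.0599
finger_force: 30.0
```

{"op": "carry_out", "data": {"commands": [[0,0,0.004,0,0,0],[0,0,0.008,0,0,0],[0,0,0.012,0,0,0],[0,0,0.016,0,0,0],[0,0,0.02,0,0,0]]}}

```text
time: 11.95
tool_pos: [0.5195, 0.2658, 0.1203]
ee_rot: [3.141, -0.0, 1.666]
wrist_force: [-0.2, 0.3, -3.2]
width: 0.0599
finger_force: 30.0
```

Threaded without contact. Lowering 29 mm more, then slowly to contact.

{"op": "carry_out", "data": {"commands": [[0,0,0.005,0,0,0],[0,0,0.01,0,0,0],[0,0,0.015,0,0,0],[0,0,0.02,0,0,0],[0,0,0.025,0,0,0]]}}

```text
time: 12.45
tool_pos: [0.5194, 0.2658, 0.095]
ee_rot: [-3.142, -0.0, 1.666]
wrist_force: [-0.0, 0.3, -3.2]
width: 0.0602
finger_force: 30.0
```

{"op": "carry_out", "data": {"commands": [[0,0,0.001,0,0,0],[0,0,0.002,0,0,0],[0,0,0.003,0,0,0],[0,0,0.004,0,0,0],[0,0,0.005,0,0,0]]}}

```text
time: 12.95
tool_pos: [0.5196, 0.2659, 0.0907]
ee_rot: [3.141, -0.0, 1.666]
wrist_force: [-0.3, 0.1, -2.7]
width: 0.0597
finger_force: 30.0
```

{"op": "carry_out", "data": {"commands": [[0,0,0.001,0,0,0],[0,0,0.002,0,0,0],[0,0,0.002,0,0,0],[0,0,0.003,0,0,0],[0,0,0.003,0,0,0]]}}

```text
time: 13.45
tool_pos: [0.5195, 0.2658, 0.0892]
ee_rot: [3.141, -0.0, 1.666]
wrist_force: [-3.4, -1.6, 5.0]
width: 0.0602
finger_force: 30.0
```

{"op": "carry_out", "data": {"commands": [[0,0,-0.001,0,0,0],[0,0,-0.001,0,0,0],[0,0,-0.001,0,0,0],[0,0,-0.001,0,0,0],[0,0,-0.001,0,0,0]], "jaw": 0.8}}

```text
time: 13.95
tool_pos: [0.5194, 0.2658, 0.0883]
ee_rot: [-3.142, -0.0, 1.666]
wrist_force: [-0.5, -0.6, -0.1]
width: 0.0754
finger_force: 0.0
```

{"op": "carry_out", "data": {"commands": [[0,0,0,0,0,0],[0,0,-0.01,0,0,0],[0,0,-0.02,0,0,0],[0,0,-0.04,0,0,0],[0,0,-0.06,0,0,0]]}}

```text
time: 14.45
tool_pos: [0.5195, 0.2659, 0.1501]
ee_rot: [3.141, -0.0, 1.666]
wrist_force: [-0.2, 0.1, 0.8]
width: 0.0752
finger_force: 0.0
```

{"op": "carry_out", "data": {"commands": [[0,0,-0.02,0,0,0],[0,0,-0.05,0,0,0],[-0.01,-0.002,-0.07,0,0,0],[-0.04,-0.008,-0.07,0,0,0],[-0.08,-0.015,-0.07,0,0,0]]}}

```text
time: 14.95
tool_pos: [0.5127, 0.1852, 0.2211]
ee_rot: [3.137, -0.001, 1.669]
wrist_force: [0.3, -0.0, 0.0]
width: 0.0755
finger_force: 0.0
```

Run:
```python
from h import *
go(.481,-.2615,.15)
s=snapshot("top");W=cloud(s);P=W[240:320,95:200].reshape(-1,3)
k=(P[:,2]>.1)&(P[:,2]<.118)&(np.hypot(P[:,0]-.5195,P[:,1]-.2645)<.05);e=cv2.minEnclosingCircle(P[k][:,:2].astype(np.float32));print("ring top",k.sum(),np.median(P[k][:,2]),np.round(e[0],4),2*e[1])
```

```text
t 14.95 pos [0.5127 0.1852 0.2211] rot [ 3.1371e+00 -1.0000e-03  1.6693e+00] F [ 0.3 -0.   0. ] w 0.0755
shift [-0.4415 -0.0758  0.0703] turn [ 0.0044 -0.001   0.0083]
ring top 48 0.10650096043504079 [0.5225 0.2437] 0.04137872904539108
```

{"op": "carry_out", "data": {"commands": [[-0.045,-0.008,0,0,0,0],[-0.09,-0.016,0,0,0,0],[-0.135,-0.024,0,0,0,0],[-0.18,-0.032,0,0,0,0],[-0.225,-0.039,0,0,0,0]], "jaw": 0.66}}

```text
time: 15.5
tool_pos: [0.4946, -0.0446, 0.22]
ee_rot: [3.139, 0.001, 1.666]
wrist_force: [1.1, -0.2, 0.1]
width: 0.0621
finger_force: 0.0
```

{"op": "carry_out", "data": {"commands": [[-0.045,-0.008,0,0,0,0],[-0.09,-0.016,0,0,0,0],[-0.135,-0.024,0,0,0,0],[-0.18,-0.031,0,0,0,0],[-0.21,-0.036,0.03,0,0,0]]}}

```text
time: 16.0
tool_pos: [0.4809, -0.2601, 0.1942]
ee_rot: [3.132, 0.008, 1.664]
wrist_force: [0.8, -0.2, -0.1]
width: 0.0624
finger_force: 0.0
```

{"op": "carry_out", "data": {"commands": [[0,0,0.01,0,0,0],[0,0,0.02,0,0,0],[0,0,0.03,0,0,0],[0,0,0.03,0,0,0],[0,0,0.03,0,0,0]]}}

```text
time: 16.5
tool_pos: [0.4794, -0.2544, 0.1592]
ee_rot: [3.141, 0.0, 1.668]
wrist_force: [0.1, 0.3, 0.5]
width: 0.0623
finger_force: 0.0
```

Run:
```python
from h import *
go(.481,-.2613,.0115)
s=snapshot("top");W=cloud(s);P=W[240:320,95:200].reshape(-1,3)
k=(P[:,2]>.1)&(P[:,2]<.118)&(np.hypot(P[:,0]-.5195,P[:,1]-.2645)<.04);e=cv2.minEnclosingCircle(P[k][:,:2].astype(np.float32));print("ring top",k.sum(),np.median(P[k][:,2]),np.round(e[0],4),2*e[1])
s=snapshot("side");W=cloud(s);P=W[345:395,335:395].reshape(-1,3)
k=(P[:,2]>.026)&(P[:,2]<.036)&(np.hypot(P[:,0]-.481,P[:,1]+.262)<.03);print("A",k.sum(),P[k].mean(0).round(4))
```

```text
t 16.5 pos [ 0.4794 -0.2544  0.1592] rot [3.1407e+00 4.0000e-04 1.6682e+00] F [0.1 0.3 0.5] w 0.0623
shift [-0.007   0.0008  0.1477] turn [0.0009 0.0004 0.0072]
ring top 802 0.10694877645925924 [0.5194 0.2647] 0.06071588024497032
A 309 [ 0.4793 -0.2635  0.0307]
```

The dark ring is home: its top is at 0.107, centred on the post. Now descending on the brass ring.

{"op": "carry_out", "data": {"commands": [[-0.004,0.001,0.02,0,0,0],[-0.007,0.001,0.05,0,0,0],[-0.007,0.001,0.08,0,0,0],[-0.007,0.001,0.1,0,0,0],[-0.007,0.001,0.11,0,0,0]]}}

```text
time: 17.1
tool_pos: [0.4799, -0.2615, 0.0469]
ee_rot: [-3.14, -0.002, 1.667]
wrist_force: [-0.5, 0.3, -0.2]
width: 0.0619
finger_force: 0.0
```

{"op": "carry_out", "data": {"commands": [[0,0,0.008,0,0,0],[0,0,0.016,0,0,0],[0,0,0.024,0,0,0],[0,0,0.032,0,0,0],[0,0,0.037,0,0,0]]}}

```text
time: 17.6
tool_pos: [0.4805, -0.2623, 0.011]
ee_rot: [-3.142, -0.0, 1.666]
wrist_force: [-0.4, -1.0, -0.0]
width: 0.062
finger_force: 0.0
```

{"op": "carry_out", "data": {"commands": [[0,0,0,0,0,0],[0,0,0,0,0,0],[0,0,0,0,0,0],[0,0,0,0,0,0],[0,0,0,0,0,0]]}}

```text
time: 18.1
tool_pos: [0.4808, -0.2624, 0.0118]
ee_rot: [3.141, 0.0, 1.666]
wrist_force: [0.0, -0.8, 0.4]
width: 0.0621
finger_force: 0.0
```

{"op": "carry_out", "data": {"commands": [[0.001,0,0,0,0,0],[0.001,0,0,0,0,0],[0.001,0,0,0,0,0],[0.001,0,0,0,0,0],[0.001,0,0,0,0,0]], "jaw": 0.3}}

```text
time: 18.6
tool_pos: [0.4806, -0.2613, 0.0115]
ee_rot: [3.141, -0.0, 1.666]
wrist_force: [1.0, -0.6, 0.4]
width: 0.0408
finger_force: 30.0
```

{"op": "carry_out", "data": {"commands": [[0,0,0,0,0,0],[0,0,0,0,0,0],[0,0,0,0,0,0],[0,0,0,0,0,0],[0,0,0,0,0,0]]}}

```text
time: 19.1
tool_pos: [0.4807, -0.2613, 0.0115]
ee_rot: [3.141, -0.0, 1.666]
wrist_force: [1.0, 0.6, -0.2]
width: 0.0408
finger_force: 30.0
```

{"op": "carry_out", "data": {"commands": [[0,0,-0.005,0,0,0],[0,0,-0.02,0,0,0],[0,0,-0.04,0,0,0],[0,0,-0.07,0,0,0],[0,0,-0.1,0,0,0]]}}

```text
time: 19.6
tool_pos: [0.4799, -0.2611, 0.1128]
ee_rot: [-3.141, -0.001, 1.666]
wrist_force: [0.4, -1.0, -2.1]
width: 0.0406
finger_force: 30.0
```

{"op": "carry_out", "data": {"commands": [[0.03,0.005,-0.04,0,0,0],[0.075,0.012,-0.075,0,0,0],[0.12,0.019,-0.095,0,0,0],[0.165,0.027,-0.095,0,0,0],[0.21,0.034,-0.095,0,0,0]]}}

```text
time: 20.1
tool_pos: [0.4947, -0.0476, 0.2094]
ee_rot: [3.137, 0.001, 1.665]
wrist_force: [0.8, 0.1, -2.6]
width: 0.0408
finger_force: 30.0
```

{"op": "carry_out", "data": {"commands": [[0.045,0.007,0,0,0,0],[0.09,0.015,0,0,0,0],[0.135,0.022,0,0,0,0],[0.18,0.029,0,0,0,0],[0.22,0.036,0,0,0,0]]}}

```text
time: 20.6
tool_pos: [0.5086, 0.1754, 0.2076]
ee_rot: [3.141, -0.0, 1.667]
wrist_force: [0.3, -0.1, -1.6]
width: 0.041
finger_force: 30.0
```

{"op": "carry_out", "data": {"commands": [[0.03,0.005,0,0,0,0],[0.05,0.008,0,0,0,0],[0.07,0.011,0,0,0,0],[0.08,0.013,0,0,0,0],[0.08,0.013,0,0,0,0]]}}

```text
time: 21.1
tool_pos: [0.5143, 0.255, 0.2068]
ee_rot: [-3.142, 0.0, 1.668]
wrist_force: [-1.0, 0.6, -2.4]
width: 0.0403
finger_force: 30.0
```

Run:
```python
from h import *
import pickle
go(.519,.266,.165)
w=snapshot("wrist");o=get_obs()
for n,s in(("dark",pickle.load(open("w3.pkl","rb"))),("brass",w)):
    W=cloud(s);P=W.reshape(-1,3);c=(.5201,.2664,.1661) if n=="dark" else o["tool_pos"]
    k=(np.hypot(P[:,0]-c[0],P[:,1]-c[1])<.036)&(abs(P[:,2]-c[2]-.0187)<.004)
    H=cv2.cvtColor(s["img"],cv2.COLOR_RGB2HSV).reshape(-1,3)
    if n=="brass":k&=H[:,1]>120
    e=cv2.minEnclosingCircle(P[k][:,:2].astype(np.float32));print(n,k.sum(),np.round(e[0]-np.array(c)[:2],4),2*e[1],np.median(P[k][:,2])-c[2])
```

```text
t 21.1 pos [0.5143 0.255  0.2068] rot [-3.1416e+00  1.0000e-04  1.6679e+00] F [-1.   0.6 -2.4] w 0.0403
shift [0.0105 0.0058 0.0418] turn [-0.      0.0001  0.0069]
dark 13131 [-0.0006  0.0059] 0.06954599171876907 0.017934108102040908
brass 5294 [0.0002 0.002 ] 0.04276364669203758 0.017855500492496096
```

The ring is centred in the fingers, within the known wrist-camera bias. Now over the post and down.

{"op": "carry_out", "data": {"commands": [[0.004,0.002,0.005,0,0,0],[0.008,0.004,0.015,0,0,0],[0.0105,0.006,0.025,0,0,0],[0.0105,0.006,0.035,0,0,0],[0.0105,0.006,0.042,0,0,0]]}}

```text
time: 21.65
tool_pos: [0.5188, 0.2648, 0.1624]
ee_rot: [-3.139, 0.001, 1.666]
wrist_force: [-1.1, -0.2, -2.9]
width: 0.041
finger_force: 30.0
```

{"op": "carry_out", "data": {"commands": [[0,0,0,0,0,0],[0,0,0,0,0,0],[0,0,0,0,0,0],[0,0,0,0,0,0],[0,0,0,0,0,0]]}}

```text
time: 22.15
tool_pos: [0.5197, 0.2654, 0.1651]
ee_rot: [3.14, -0.0, 1.666]
wrist_force: [-0.3, -0.2, -3.1]
width: 0.0407
finger_force: 30.0
```

Run:
```python
from h import *
go(.5195,.266,.165)
s=snapshot("side");cv2.imwrite("pics/thread2.png",cv2.resize(s["img"][160:240,170:250],(500,500),interpolation=3)[:,:,::-1])
```

```text
t 22.15 pos [0.5197 0.2654 0.1651] rot [ 3.1405e+00 -4.0000e-04  1.6663e+00] F [-0.3 -0.2 -3.1] w 0.0407
shift [ 0.0006 -0.0001  0.0001] turn [ 0.0011 -0.0004  0.0053]
```

View pics/thread2.png

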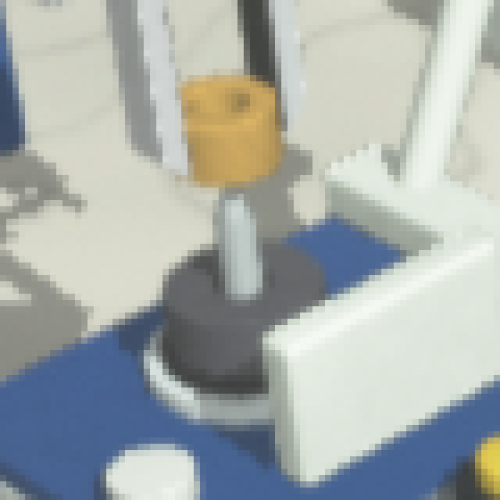

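The brass ring (232,130) is centred over the tip (235,205), with the dark ring seated flat below. Lowering.

{"op": "carry_out", "data": {"commands": [[0.0005,0,0.005,0,0,0],[0.0005,0,0.01,0,0,0],[0.0005,0,0.015,0,0,0],[0.0005,0,0.02,0,0,0],[0.0005,0,0.025,0,0,0]]}}

```text
time: 22.7
tool_pos: [0.5193, 0.2657, 0.1388]
ee_rot: [-3.141, 0.0, 1.666]
wrist_force: [-0.7, 0.4, -2.4]
width: 0.0408
finger_force: 30.0
```

{"op": "carry_out", "data": {"commands": [[0,0,0.004,0,0,0],[0,0,0.008,0,0,0],[0,0,0.012,0,0,0],[0,0,0.016,0,0,0],[0,0,0.02,0,0,0]]}}

```text
time: 23.2
tool_pos: [0.5194, 0.2658, 0.1192]
ee_rot: [3.141, -0.0, 1.666]
wrist_force: [0.3, 0.0, -1.8]
width: 0.0406
finger_force: 30.0
```

{"op": "carry_out", "data": {"commands": [[0,0,0.001,0,0,0],[0,0,0.002,0,0,0],[0,0,0.003,0,0,0],[0,0,0.004,0,0,0],[0,0,0.005,0,0,0]]}}

```text
time: 23.7
tool_pos: [0.5195, 0.2659, 0.1146]
ee_rot: [3.141, -0.0, 1.666]
wrist_force: [-0.1, -0.6, -1.6]
width: 0.0406
finger_force: 30.0
```

{"op": "carry_out", "data": {"commands": [[0,0,0.001,0,0,0],[0,0,0.002,0,0,0],[0,0,0.002,0,0,0],[0,0,0.003,0,0,0],[0,0,0.003,0,0,0]]}}

```text
time: 24.2
tool_pos: [0.5195, 0.2659, 0.1135]
ee_rot: [3.14, -0.0, 1.666]
wrist_force: [-2.9, -1.2, 6.7]
width: 0.0408
finger_force: 30.0
```

{"op": "carry_out", "data": {"commands": [[0,0,-0.001,0,0,0],[0,0,-0.001,0,0,0],[0,0,-0.001,0,0,0],[0,0,-0.001,0,0,0],[0,0,-0.001,0,0,0]], "jaw": 0.65}}

```text
time: 24.7
tool_pos: [0.5194, 0.2658, 0.1121]
ee_rot: [-3.141, 0.0, 1.666]
wrist_force: [1.1, 0.8, 0.2]
width: 0.061
finger_force: 0.0
```

{"op": "carry_out", "data": {"commands": [[0,0,0,0,0,0],[0,0,-0.01,0,0,0],[0,0,-0.02,0,0,0],[0,0,-0.04,0,0,0],[0,0,-0.06,0,0,0]]}}

```text
time: 25.2
tool_pos: [0.5195, 0.2659, 0.1741]
ee_rot: [3.141, -0.0, 1.666]
wrist_force: [-0.4, 0.0, 0.9]
width: 0.0613
finger_force: 0.0
```

{"op": "carry_out", "data": {"commands": [[0,0,-0.02,0,0,0],[-0.02,-0.01,-0.04,0,0,0],[-0.06,-0.025,-0.04,0,0,0],[-0.1,-0.04,-0.04,0,0,0],[-0.135,-0.052,-0.04,0,0,0]]}}

```text
time: 25.7
tool_pos: [0.4803, 0.1251, 0.2143]
ee_rot: [3.139, 0.0, 1.667]
wrist_force: [0.4, 0.0, -0.8]
width: 0.0611
finger_force: 0.0
```

{"op": "carry_out", "data": {"commands": [[0,0,0,0,0,0],[0,0,0,0,0,0],[0,0,0,0,0,0],[0,0,0,0,0,0],[0,0,0,0,0,0]], "jaw": 0}}

```text
time: 26.2
tool_pos: [0.4806, 0.1274, 0.2123]
ee_rot: [-3.141, -0.0, 1.668]
wrist_force: [0.2, 0.3, 0.6]
width: 0.0244
finger_force: 0.0
```

Run:
```python
from h import *
go(.478,.122,.105)
s=snapshot("top");W=cloud(s);P=W.reshape(-1,3)
for n,r,lo,hi in(("dark",.036,.1,.115),("brass",.03,.125,.1365)):
    k=(P[:,2]>lo)&(P[:,2]<hi)&(np.hypot(P[:,0]-.5195,P[:,1]-.2645)<r)
    if k.sum()>5:e=cv2.minEnclosingCircle(P[k][:,:2].astype(np.float32));print(n,k.sum(),np.median(P[k][:,2]),np.round(e[0],4),2*e[1])
s=snapshot("side");W=cloud(s);P=W.reshape(-1,3)
for n,r,lo,hi in(("dark",.036,.1,.115),("brass",.026,.128,.1365)):
    k=(P[:,2]>lo)&(P[:,2]<hi)&(np.hypot(P[:,0]-.5195,P[:,1]-.2645)<r);print(n,k.sum(),np.median(P[k][:,2]) if k.any() else 0)
cv2.imwrite("pics/done1.png",cv2.resize(s["img"][160:280,160:320],(800,600),interpolation=3)[:,:,::-1])
```

```text
t 26.2 pos [0.4806 0.1274 0.2123] rot [-3.1412e+00 -3.0000e-04  1.6680e+00] F [0.2 0.3 0.6] w 0.0244
shift [-0.0052 -0.0031  0.1073] turn [-0.0004 -0.0003  0.007 ]
dark 201 0.10889634569536201
brass 135 0.13265414132383344
```

View pics/done1.png

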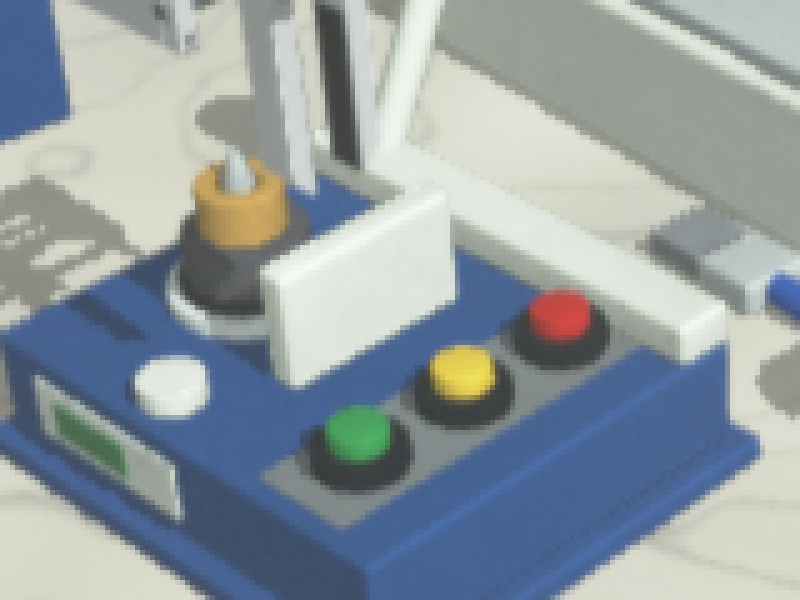

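Both rings are home: tops at 0.109 and 0.133, stacked on the post at (238,220). The buttons are all up. Next is green.

{"op": "carry_out", "data": {"commands": [[-0.005,-0.003,0.02,0,0,0],[-0.005,-0.003,0.045,0,0,0],[-0.005,-0.003,0.07,0,0,0],[-0.005,-0.003,0.09,0,0,0],[-0.005,-0.003,0.1,0,0,0]]}}

```text
time: 26.8
tool_pos: [0.4767, 0.1214, 0.1101]
ee_rot: [-3.138, 0.0, 1.667]
wrist_force: [-0.9, -0.3, -0.5]
width: 0.0005
finger_force: 0.0
```

{"op": "carry_out", "data": {"commands": [[0,0,0,0,0,0],[0,0,0.002,0,0,0],[0,0,0.004,0,0,0],[0,0,0.006,0,0,0],[0,0,0.007,0,0,0]]}}

```text
time: 27.3
tool_pos: [0.4784, 0.1212, 0.106]
ee_rot: [3.14, -0.0, 1.666]
wrist_force: [0.2, 1.0, 0.2]
width: 0.0002
finger_force: 0.0
```

{"op": "carry_out", "data": {"commands": [[0,0,0.005,0,0,0],[0,0,0.01,0,0,0],[0,0,0.013,0,0,0],[0,0,0.016,0,0,0],[0,0,0.019,0,0,0]]}}

```text
time: 27.8
tool_pos: [0.4778, 0.1212, 0.087]
ee_rot: [-3.141, 0.0, 1.666]
wrist_force: [-4.1, -0.4, 19.1]
width: 0.0002
finger_force: 10.2
```

{"op": "carry_out", "data": {"commands": [[0,0,0.001,0,0,0],[0,0,0.002,0,0,0],[0,0,0.003,0,0,0],[0,0,0.004,0,0,0],[0,0,0.004,0,0,0]]}}

```text
time: 28.3
tool_pos: [0.4779, 0.1212, 0.0869]
ee_rot: [3.141, 0.0, 1.667]
wrist_force: [-9.3, -1.7, 20.5]
width: 0.0007
finger_force: 10.3
```

Green bottomed at the same 0.087 as yellow, with 20 N. Retreating straight up.

{"op": "carry_out", "data": {"commands": [[0,0,-0.006,0,0,0],[0,0,-0.02,0,0,0],[0,0,-0.05,0,0,0],[0,0,-0.09,0,0,0],[0,0,-0.12,0,0,0]]}}

```text
time: 28.8
tool_pos: [0.4785, 0.1213, 0.2048]
ee_rot: [3.139, -0.0, 1.666]
wrist_force: [-0.1, 0.0, 0.2]
width: 0.0005
finger_force: 0.0
```

{"op": "carry_out", "data": {"commands": [[0,0,0,0,0,0],[0,0,0,0,0,0],[0,0,0,0,0,0],[0,0,0,0,0,0],[0,0,0,0,0,0]]}}

```text
time: 29.3
tool_pos: [0.4773, 0.1211, 0.2009]
ee_rot: [-3.139, 0.0, 1.666]
wrist_force: [-0.1, 0.2, -0.6]
width: 0.0008
finger_force: 0.0
```

Run:
```python
from h import *
go(.478,.122,.105)
s=snapshot("side");P=cloud(s).reshape(-1,3)
for n,c,r,lo,hi in(("dark",(.5195,.2645),.036,.1,.115),("brass",(.5195,.2645),.026,.128,.1365),("grn",(.4775,.121),.01,.08,.1),("yel",(.537,.1265),.01,.08,.1),("red",(.597,.132),.01,.08,.1)):
    k=(P[:,2]>lo)&(P[:,2]<hi)&(np.hypot(P[:,0]-c[0],P[:,1]-c[1])<r);print(n,k.sum(),np.median(P[k][:,2]) if k.any() else 0)
print(close_job())
```

```text
t 29.3 pos [0.4773 0.1211 0.2009] rot [-3.1387  0.      1.6663] F [-0.1  0.2 -0.6] w 0.0008
shift [0.0008 0.0011 0.0959] turn [-0.0029  0.      0.0053]
dark 199 0.10866527623823044
brass 147 0.1325719871578013
grn 47 0.09412831465204152
yel 39 0.09441831434350037
red 35 0.0943003325580258
the job is handed in; nothing more can be done
None
```

The job was handed in at about 29 s: yellow zero pressed and released, the dark ring and then the brass ring seated on the post, green start pressed and released, and red never touched; no verdict came back.

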